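Ready the cleaning tank for draining

TASK

Get the cleaning tank ready to drain: first push the blue spout along its cradle until it is fully home on the drain spigot. Then lift the orange flip-up tab on the filler cap so that it stands upright, and with it unscrew the cap anticlockwise as far as it will go. Leave the tab standing up and the loose tools and other things on the bench where they are.

Things in the scene. Friction and masses are not known exactly. Their poses are not given: they have to be found in the camera images.
- tank: Grey round tank, 120 mm across, fixed; origin at the centre of its underside, z up. Its wall is 60 mm high, then slopes in to a neck of 36 mm radius that carries the filler cap. Its +y axis is the direction in which the brass drain spigot sticks out, 45 mm above the bench.
- spigot_seat (a point): Point on the spigot's axis where its dark flange (38 mm wide) stops the spout, 64 mm from the tank's axis; +y is outwards along the spigot. The spigot is 20 mm in diameter and ends in a taper 28 mm beyond this point.
- cradle_end (a point): Far end of the cradle, midway between its two level steel wires and at their height. The wires are 8 mm thick, lie lower than the spigot's axis, 14 mm to either side, with their tops 33.5 mm above the bench, and run from the tank to 196 mm from its axis. Near this end they stand on a foot 72 mm wide across the wires and 16 mm long, whose splayed legs stay within that width.
- spout_mid (a point): Middle of the loose blue spout, a rigid tube 64 mm long, 34 mm outside and 24 mm inside diameter, 70 g, lying in the cradle in line with the spigot, its mouth 8 to 30 mm off the spigot's tip. Its y axis runs along the tube, away from the tank. It slides along the wires when its far end is pushed; at home this point is 32 mm from spigot_seat.
- spout_mouth (a point): Centre of the spout's end nearest the tank (32 mm from its middle); at home it coincides with spigot_seat.
- cap_axis (a point): Point of the tank (it does not turn) on the upright axis of the filler cap, level with the top of the cap (108 mm above the bench when screwed down). The cap is a black disc 92 mm in diameter and 18 mm high, smooth and too wide to grip.
- tab_hinge (a point): Middle of the tab's hinge line, on the cap's axis 4.5 mm above the cap's top. The orange flip tab is a 5 mm thick, 56 mm wide plate hinged here across the middle of the cap; closed, it lies flat on the cap from here 44 mm outwards, then a 20 mm thumb lip bent up by 35 degrees overhangs the cap's rim.
- tab_lip (a point): Middle of the thumb lip's free edge: tab closed, 60 mm from the cap's axis and 16 mm above the cap's top, with 30 mm of free room under the lip. The level direction from the cap's axis to it is then the tab's outward direction. Standing, the tab is a 60 mm high wall across the cap; its former underside faces that outward direction, and pushing on that face keeps it against its stop.
- flip_tab (a joint): Angle of the tab: 0 flat on the cap, 1.57 upright, end stop at 1.66 rad. The hinge is stiff enough (0.035 Nm) that the tab stays where it is left.
- filler_cap (a joint): Turn of the cap, growing anticlockwise seen from above; it starts between 0 and 0.7 and its end stop (fully unscrewed) is at 2.6 rad. It turns with 0.1 Nm of friction, stays where it is left and rises by 2 mm per rad.
- tape_roll: Roll of tan tape, 72 mm across, 18 mm high, lying on the bench; origin at the centre of its underside. To be left alone.
- side_cutter: Pliers with red handles, 125 mm long, lying on the bench; origin at the centre of the underside. To be left alone.
- chasing_hammer: Hammer with a wooden handle, 220 mm long, lying on the bench; origin at the centre of the underside. To be left alone.
- tin_round: Flat round white tin, 68 mm across, 13 mm high; origin at the centre of its underside. To be left alone.
- lamp_shade (a point): Centre of the lower rim of the black lamp shade, 206 mm across, that hangs fixed over the back of the work, its rim 320 mm above the bench and the shade and lamp arm rising 600 mm above it: keep the wrist and gripper clear of it.

How it is judged:
By the outcome, as a careful person would: the job done as asked, in the order asked, and still so for the second after the job is handed in, with the robot touching nothing.
It also fails if it takes over 58 s, if anything falls off the work surface, if the arm or the gripper's body presses on something with over 40 N, if the wrist force passes 120 N, or if a joint passes its speed limit or range.

ROBOT

A 6-joint arm with a two-finger parallel gripper is mounted at the origin on a cart in front of the work surface, level with it; the furniture and walls round the work are solid. World frame = base frame: x ahead of the robot, y to its left, z up, the work surface at z = 0. Lengths are in mm, angles in rad, forces in N, time in s.
With the tool pointing down it reaches from about 350 to 875 mm from the base axis. Payload 4.2 kg.
Tool frame: the origin (TCP) lies at the very end of the fingers, on their centre line; the grasp point (between the pads) lies 19 mm behind it; z points along the fingers, y is the direction in which the jaws open and shut (so a half turn about z gives the same grasp; the last joint's range is limited). The gripper opens to 85 mm and grips with 20 to 120 N. Pads are 22 mm wide; open, the fingers measure 114 mm over their backs; the gripper's body (76 mm by 85 mm) begins 54 mm behind the grasp point. The pads swing forward as they close: fully open they stand 13 mm farther back than shut.
Start: joints at [1.534, 0.385, 0.008, 0, -1.194, -0.259], TCP at [182.158, 597.844, 231.312] pointing down, gripper open.
Joint ranges: [-3.14, 3.14], [-1.21, 2.06], [-1.07, 1.41], [-3.16, 2.05], [-2.99, -0.16], [-3.1, 3.1]. Speed limits (rad/s): [2.79, 2.79, 3.14, 3.14, 3.14, 3.14].

INTERFACE

Orientations are given as a unit quaternion [x, y, z, w].
In Python, from bench import telemetry, eyes, arm gives the robot as it stands. The module is installed in compiled form; this text tells all that it offers.
- The arm moves only by the tool move_arm, never from a script. Its argument "deltas" is text: rows parted by semicolons, each of 6 numbers parted by spaces: the shift along the tool's x, y, z in cm, then the turn, a rotation vector about the tool's x, y, z in rad. A call has 1 to 12 rows; each row shifts and turns the commanded pose from where the row before left it, along the tool's axes as they then stand; what a row does not reach is not made up. A row lasts 1/8 s, in which the tool goes at most 62.5 mm and 10.7 degrees, less where a joint would pass 70% of its speed; a pose out of reach is approached as far as the arm can. A call is refused whole if a number of a shift passes 6.25 or a number of a turn 0.188, either way. A call with a gripper value outside its range is refused whole. "grip" is the finger opening in cm, from 0 to 8.54, set as the call begins (left out, the last holds). The fingers move at their own pace and stop on an object; the grip force is fixed at half the most. Time passes only in rows, so rows that do not move let the fingers close. It gives the time, the measured TCP pose, the force and the opening at its end, in the units of the state.
- telemetry.read_state(): the state, without advancing time (a new reading comes with each control period).
- eyes.get_image(name): name is "side" or "top"; returns a dict with "pixels" (400x640x3 uint8, blue, green, red), "range_z" (400x640 float32, mm along the optical axis (not along the pixel's ray), 0 where there is no reading), "fx", "fy", "cx", "cy" (pixels), "origin" and "orientation" of the camera in the world. Camera axes: x right, y up, looking along -z (the intrinsics and any distortion apply to the point x, -y, -z); pixel columns grow to the right and rows downward; lengths in mm; the calibration is good to about 2 mm. A picture is of the moment at which its call begins.
- arm.job_done(): hands the job in, once; it reports no verdict.
Trained networks look in a picture, given as the dict that the camera call returned (one of the last four; its "shot" number tells which), for a name from the list of things; names that differ only in an ending like _2 or _b are one class to them, and where a whole thing is asked for, a point or a joint stands for the part that bears it (a point fixed in the world has none). Each returns a list of dicts, best first, with "p" (0 to 1); they miss things now and then, are a little off and sometimes report something else, mostly with a low value. They report only what shows in the picture. A call takes as long as a camera call.
- eyes.boxes_of(picture, name): "point" ([x, y, z] in mm, in world coordinates, good to about 4 mm: the middle of the surface that is visible of it).
The state is a dict: "clock": time; "joints": joint angles; "joint_vel": joint speeds; "joint_efforts": joint torques, N m; "position": TCP position; "ee_rot": TCP orientation; "contact_force": force on the tool from outside, world axes, zero at the start; "wrist_torque": the same for the moment, N m; "gripper_width": finger opening in mm.
Only numpy, scipy, OpenCV 4.12 (cv2) and the standard library are available. Lean on these libraries where they do the work, as an engineer would, in place of code of your own. Each camera call takes 0.05 s, during which the arm holds its last target.

## Working session

There is one attempt and no reset: what is moved stays moved. The work goes in short steps, Python scripts to look and compute and a tool call to move; the robot and the scene stay as the last step left them, time stands still between calls to the robot, and variables do not carry over. Pictures are saved under pics/ and viewed, and the job is handed in when it is done.

Besides the shell and the picture viewer there is one more tool, called after "Request:" in YAML: its name, and indented under it one key for each argument. move_arm: Moves the arm, as the interface text tells. Its arguments: {"type":"object","properties":{"deltas":{"type":"string"},"grip":{"type":"number"}},"required":["deltas"]}

```bash
mkdir -p pics; cat > h.py <<'E'
import numpy as np, cv2
from bench import telemetry, eyes, arm
from scipy.spatial.transform import Rotation as R
def cloud(im):
    z=im["range_z"]; v,u=np.mgrid[0:400,0:640]
    P=np.stack([(u-im["cx"])/im["fx"]*z,-(v-im["cy"])/im["fy"]*z,-z],-1)
    W=P@R.from_quat(im["orientation"]).as_matrix().T+np.array(im["origin"])
    W[z<=0]=np.nan
    return W
def proj(im,p):
    q=R.from_quat(im["orientation"]).inv().apply(np.array(p)-im["origin"])
    return im["cx"]+im["fx"]*q[0]/-q[2], im["cy"]-im["fy"]*q[1]/-q[2]
E
python3 - <<'E'
from h import *
s=telemetry.read_state(); print(s)
for n in("side","top"):
    im=eyes.get_image(n); cv2.imwrite(f"pics/{n}0.png",im["pixels"])
    print(n,{k:v for k,v in im.items() if k not in("pixels","range_z")})
    np.save(n+"0.npy",cloud(im)); np.save(n+"0c.npy",im["pixels"])
    for o in "tank spigot_seat cradle_end spout_mid spout_mouth cap_axis tab_hinge tab_lip tape_roll side_cutter chasing_hammer tin_round lamp_shade".split():
        print(o,[(np.round(b["point"]),round(b["p"],2)) for b in eyes.boxes_of(im,o)[:2]])
print(telemetry.read_state()["clock"])
E
```

```text
{'clock': 0.0, 'joints': array([ 1.53361880e+00,  3.85576154e-01,  6.62795532e-03, -4.92292777e-04,
       -1.19401303e+00, -2.58609515e-01]), 'joint_vel': array([-0.00106029, -0.00036106,  0.00024354, -0.00031434,  0.00046227,
        0.00198987]), 'joint_efforts': array([ 1.62124534e-04, -3.92290127e+01,  1.88404298e+01,  4.18633059e+00,
       -4.64831319e-03, -3.39921755e-06]), 'position': array([181.99066037, 597.30480782, 230.21159079]), 'ee_rot': array([ 9.89069681e-01, -1.47444706e-01, -1.07781343e-04,  1.10109895e-03]), 'contact_force': array([-0.49511743, -0.79032065,  0.49184457]), 'wrist_torque': array([ 0.04363257, -0.0699275 , -0.02296537]), 'gripper_width': 85.22980317169736}
side {'fx': 418.23009813471754, 'fy': 418.23009813471754, 'cx': 324.75836716619455, 'cy': 200.0855895025518, 'origin': array([  360.3141443 , -1332.78966676,   774.74830483]), 'orientation': array([ 0.5217067 , -0.04728304, -0.09651194,  0.84632847]), 'shot': 1}
tank [(array([ 491., -155.,   67.]), 0.81)]
spigot_seat [(array([ 486., -153.,   68.]), 0.77)]
cradle_end []
spout_mid [(array([538.,  39.,  55.]), 0.56)]
spout_mouth [(array([542.,  42.,  61.]), 0.63)]
cap_axis [(array([ 487., -155.,   71.]), 0.81)]
tab_hinge [(array([ 491., -135.,  107.]), 0.97), (array([ 489., -156.,   67.]), 0.61)]
tab_lip [(array([ 474., -135.,  114.]), 0.67)]
tape_roll [(array([ 557., -637.,   15.]), 0.7)]
side_cutter [(array([ 543., -353.,    6.]), 0.54)]
chasing_hammer [(array([ 555., -635.,   16.]), 0.82)]
tin_round [(array([ 721., -327.,    8.]), 0.81)]Traceback (most recent call last):
  File "<stdin>", line 8, in <module>
ValueError: it knows: cap_axis, chasing_hammer, cradle_end, filler_cap, flip_tab, side_cutter, spigot_seat, spout_mid, spout_mouth, tab_hinge, tab_lip, tank, tape_roll, tin_round
```

```bash

python3 - <<'E'
from h import *
for n in("top",):
    im=eyes.get_image(n); cv2.imwrite(f"pics/{n}0.png",im["pixels"])
    print(n,{k:v for k,v in im.items() if k not in("pixels","range_z")})
    np.save(n+"0.npy",cloud(im)); np.save(n+"0c.npy",im["pixels"])
    for o in "tank spigot_seat cradle_end spout_mid spout_mouth cap_axis tab_hinge tab_lip tape_roll side_cutter chasing_hammer tin_round".split():
        print(o,[(np.round(b["point"]),round(b["p"],2)) for b in eyes.boxes_of(im,o)[:2]])
print(telemetry.read_state()["clock"])
E
```

```text
top {'fx': 392.93554971186245, 'fy': 392.93554971186245, 'cx': 314.24241523317636, 'cy': 196.3594038362371, 'origin': array([ 406.39683721, -225.50727724, 1191.92137952]), 'orientation': array([-0.05999705,  0.06383675,  0.71104703, -0.69766564]), 'shot': 2}
tank []
spigot_seat [(array([ 495., -110.,  105.]), 0.84)]
cradle_end [(array([ 495., -108.,  106.]), 0.67)]
spout_mid [(array([534.,  27.,  54.]), 0.54)]
spout_mouth [(array([532.,  28.,  55.]), 0.58)]
cap_axis [(array([ 501., -113.,  110.]), 0.93), (array([ 465., -133.,  116.]), 0.58)]
tab_hinge [(array([ 484., -119.,  115.]), 0.87)]
tab_lip [(array([ 468., -132.,  114.]), 0.62)]
tape_roll [(array([696.,  42.,  22.]), 0.53)]
side_cutter [(array([ 546., -350.,   10.]), 0.83)]
chasing_hammer [(array([ 563., -608.,   17.]), 0.61)]
tin_round [(array([ 726., -317.,   14.]), 0.74), (array([ 499., -110.,  108.]), 0.67)]
1.3
```

View pics/side0.png

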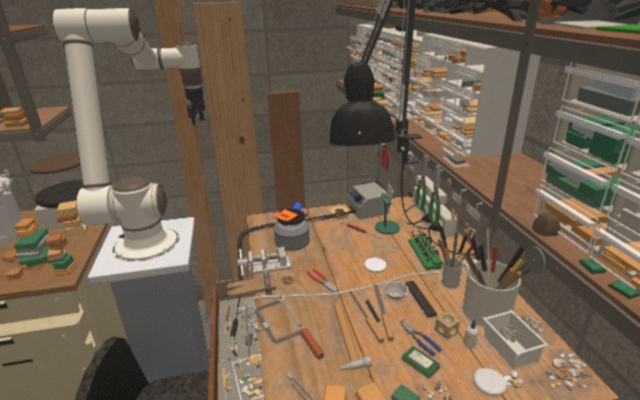

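View pics/top0.png

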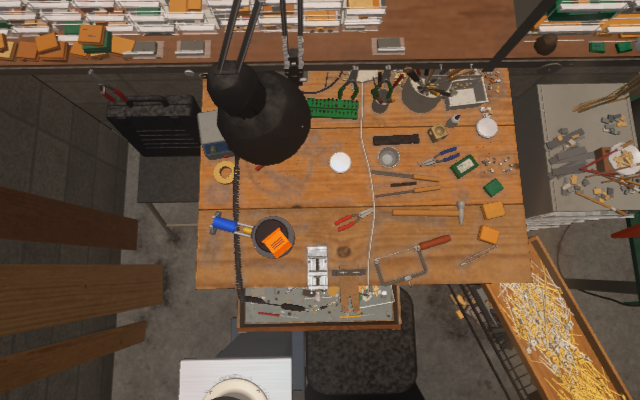

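```bash

python3 - <<'E'
from h import *
W=np.load("top0.npy");C=np.load("top0c.npy")
c=cv2.resize(C[190:290,190:350],None,fx=5,fy=5,interpolation=cv2.INTER_CUBIC); cv2.imwrite("pics/topc.png",c)
S=np.load("side0.npy");D=np.load("side0c.npy")
c=cv2.resize(D[170:290,220:380],None,fx=5,fy=5,interpolation=cv2.INTER_CUBIC); cv2.imwrite("pics/sidec.png",c)
for nm,W,C in(("top",W,C),("side",S,D)):
    hsv=cv2.cvtColor(C,cv2.COLOR_BGR2HSV); ok=np.isfinite(W[...,0])
    reg=(abs(W[...,0]-500)<130)&(W[...,1]>-230)&(W[...,1]<130)&ok
    h,s,v=[hsv[...,i].astype(int) for i in range(3)]
    bl=reg&(h>100)&(h<130)&(s>120)&(W[...,2]>20)
    orr=reg&(h>3)&(h<16)&(s>200)&(v>170)&(W[...,2]>90)
    blk=reg&(v<70)&(W[...,2]>95)&(W[...,2]<125)
    for k,m in(("blue",bl),("orange",orr),("black",blk)):
        P=W[m]
        if len(P)<5: continue
        print(nm,k,len(P),"mean",P.mean(0).round(1),"min",P.min(0).round(),"max",P.max(0).round())
        q=P[:,:2]-P[:,:2].mean(0); e=np.linalg.svd(q,full_matrices=False)[2]; print("  axes",e.round(3), "ext",[(np.percentile(q@a,[1,99])).round(1).tolist() for a in e])
        if nm=="top":
            print("  minAreaRect",cv2.minAreaRect(P[:,:2].astype(np.float32)), "circle",cv2.minEnclosingCircle(P[:,:2].astype(np.float32)))
    np.save(nm+"_or.npy",W[orr]); np.save(nm+"_bl.npy",W[bl])
E
```

```text
top blue 253 mean [530.9  28.2  57.2] min [510.  -5.  30.] max [553.  65.  66.]
  axes [[-0.269 -0.963]
 [ 0.963 -0.269]] ext [[-32.5, 30.1], [-15.2, 15.6]]
  minAreaRect ((532.8411865234375, 33.19734573364258), (72.06761932373047, 31.708633422851562), 74.79815673828125) circle ((533.7421875, 32.71870422363281), 37.493553161621094)
top orange 444 mean [ 470.6 -129.3  117.4] min [ 432. -168.  107.] max [511. -89. 129.]
  axes [[-0.716 -0.698]
 [-0.698  0.716]] ext [[-31.9, 32.2], [-28.2, 27.1]]
  minAreaRect ((470.4867248535156, -129.13174438476562), (64.44017028808594, 59.412532806396484), 38.732948303222656) circle ((470.6656799316406, -128.94088745117188), 40.4537353515625)
top black 458 mean [ 503.2 -103.8  108.7] min [ 446. -159.  100.] max [538. -67. 122.]
  axes [[ 0.619 -0.786]
 [ 0.786  0.619]] ext [[-44.0, 43.6], [-43.9, 29.5]]
  minAreaRect ((496.33258056640625, -108.18682861328125), (78.82003021240234, 91.41403198242188), 38.859222412109375) circle ((491.7121276855469, -112.66886138916016), 46.36668395996094)
side blue 50 mean [537.6  33.6  57.8] min [518. -84.  48.] max [555.  63. 109.]
  axes [[-0.197 -0.98 ]
 [-0.98   0.197]] ext [[-26.0, 74.8], [-13.7, 15.4]]
side black 155 mean [ 504.7 -136.9  104.4] min [ 451. -164.   95.] max [539. -73. 117.]
  axes [[ 0.65  0.76]
 [ 0.76 -0.65]] ext [[-36.8, 47.1], [-45.5, 22.8]]
```

View pics/topc.png

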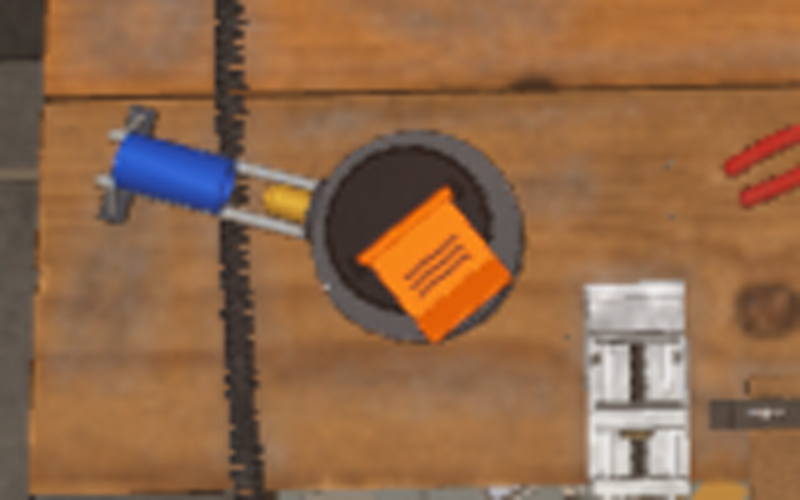

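View pics/sidec.png

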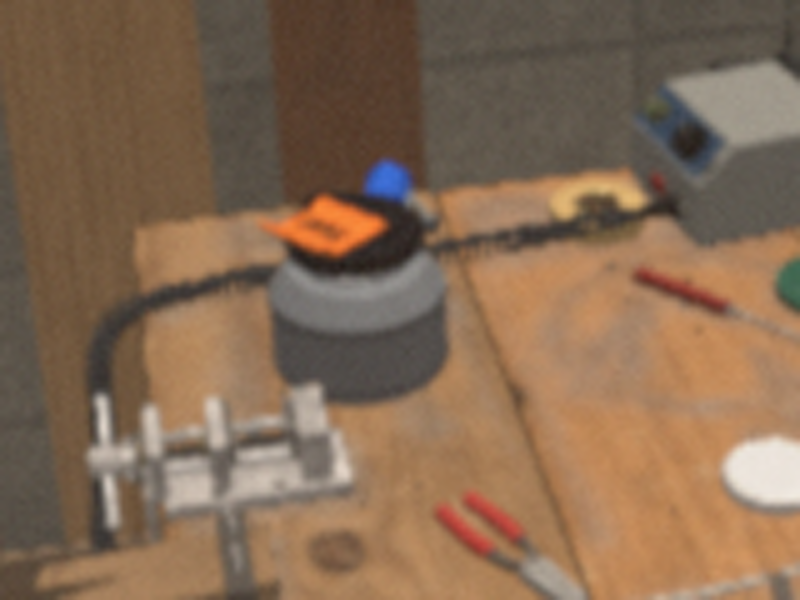

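```bash

python3 - <<'E'
from h import *
from scipy.optimize import least_squares
W=np.load("top0.npy");C=np.load("top0c.npy");S=np.load("side0.npy")
hsv=cv2.cvtColor(C,cv2.COLOR_BGR2HSV)
# tank silhouette: fit via pts z 55..100 with cone profile: r=60 at z=60, 36 at ~90
def sel(W,z0,z1): 
    m=np.isfinite(W[...,0])&(np.hypot(W[...,0]-498,W[...,1]+112)<75)&(W[...,2]>z0)&(W[...,2]<z1); return W[m]
for nm,V in(("top",W),("side",S)):
    P=sel(V,20,58); 
    f=lambda p:np.hypot(P[:,0]-p[0],P[:,1]-p[1])-60
    r=least_squares(f,[498,-112],loss="soft_l1",f_scale=3); print(nm,"wall",len(P),r.x, np.abs(r.fun).mean())
# bench level
for nm,V in(("top",W),("side",S)):
    m=(abs(V[...,0]-600)<40)&(abs(V[...,1]+112)<100); print(nm,"bench z",np.nanmedian(V[m][:,2]))
# cap: black points z 104..112 in top, boundary circle
m=(np.hypot(W[...,0]-498,W[...,1]+112)<60)&(hsv[...,2]<75)&(W[...,2]>100)
print("cap z pct",np.percentile(W[m][:,2],[5,25,50,75,95]))
P=W[m]; 
# edges: farthest per angular bin
c=np.array([498,-112.]);
for _ in range(4):
    a=np.arctan2(P[:,1]-c[1],P[:,0]-c[0]); r=np.hypot(*(P[:,:2]-c).T); E=[]
    for b in np.arange(-180,180,10):
        k=(np.degrees(a)>=b)&(np.degrees(a)<b+10)
        if k.sum()>3:
            i=np.where(k)[0][np.argmax(r[k])]
            if r[i]>38:E.append(P[i,:2])
    E=np.array(E); q=least_squares(lambda p:np.hypot(*(E-p[:2]).T)-p[2],[*c,46],loss="soft_l1"); c=q.x[:2]
    q2=least_squares(lambda p:np.hypot(*(E-p[:2]).T)-46,c,loss="soft_l1")
print("cap",q.x,q2.x,len(E))
# tab plane pts
O=np.load("top_or.npy"); fl=O[O[:,2]<117]; print(len(fl), np.percentile(fl[:,2],[5,50,95]))
e=np.array([-.716,-.698]) 
lip=O[O[:,2]>120]; print("flat mean",fl.mean(0),"lip mean",lip.mean(0),"max z",np.percentile(O[:,2],98))
print("minrect all",cv2.minAreaRect(O[:,:2].astype(np.float32)))
print("rect corners",cv2.boxPoints(cv2.minAreaRect(O[:,:2].astype(np.float32))).round(1))
# spout cylinder fit
B=np.load("top_bl.npy"); B=B[(B[:,2]>40)]
def f(p):
    x0,y0,th,z0=p; d=np.array([np.sin(th),np.cos(th)]); n=np.array([d[1],-d[0]])
    t=(B[:,:2]-[x0,y0])@n; return np.hypot(t,B[:,2]-z0)-17
r=least_squares(f,[531,28,.27,45],loss="soft_l1",f_scale=2); print("spout",r.x,np.abs(r.fun).mean())
d=np.array([np.sin(r.x[2]),np.cos(r.x[2])]); s=(B[:,:2]-r.x[:2])@d; top=s[B[:,2]>57]
print("dir",d,"ends",np.percentile(s,[0,1,3,97,99,100]),"top",np.percentile(top,[0,2,98,100]), "mid(from top)",r.x[:2]+d*(np.percentile(top,2)+np.percentile(top,98))/2)
# lamp
m=np.isfinite(W[...,0])&(W[...,2]>300)&(W[...,2]<700); 
L=W[m];L=L[(L[:,0]>400)&(abs(L[:,1])<400)]; print("lamp",len(L),L.min(0),L.max(0),L.mean(0))
lo=L[L[:,2]<420];print(lo.min(0),lo.max(0),cv2.minEnclosingCircle(lo[:,:2].astype(np.float32)))
m=np.isfinite(S[...,0])&(S[...,2]>300)&(S[...,2]<420)&(S[...,0]>400)&(S[...,0]<900)&(S[...,1]>-300)&(S[...,1]<150)
L=S[m];print("lamp side",len(L),L.min(0),L.max(0))
E
```

```text
top wall 77 [ 491.87943622 -105.25782113] 4.88778142914185
side wall 342 [ 493.32863743 -113.23307625] 1.529699937683016
top bench z -0.008986539899979107
side bench z -1.7445838787523371
cap z pct [104.38474105 107.06284447 108.65213815 110.20444803 113.17276969]
cap [ 491.79480855 -112.81484605   45.38651645] [ 491.35704553 -113.07292851] 27
244 [112.34769396 115.14588617 116.74377836]
flat mean [ 475.48776961 -124.36451139  114.90882835] lip mean [ 454.26257377 -144.8169488   123.81950835] max z 126.87680962913825
minrect all ((470.4867248535156, -129.13174438476562), (64.44017028808594, 59.412532806396484), 38.732948303222656)
rect corners [[ 426.8 -126.1]
 [ 463.9 -172.5]
 [ 514.2 -132.1]
 [ 477.   -85.8]]
spout [6.32592671e+02 4.03251282e+02 2.64904803e-01 4.45246283e+01] 1.3938737184394432
dir [0.26181739 0.96511743] ends [-419.29887815 -418.70264492 -417.58609436 -357.65292045 -356.39945595
 -354.77366915] top [-419.29887815 -418.08681173 -356.85846773 -355.96448459] mid(from top) [531.14559415  29.29468414]
lamp 34063 [ 627.75188014 -399.97855248  300.05810279] [985.97912263 399.95834559 699.99592671] [853.98278861 -26.83612462 425.96306151]
[ 627.75188014 -399.97855248  300.05810279] [985.97912263 399.95834559 419.95739921] ((912.3563842773438, -1.0016472339630127), 403.896484375)
lamp side 2366 [ 628.14272757 -299.31088059  300.08365222] [899.9403261  149.41967999 419.93609731]
```

```bash
cat >> h.py <<'E'
def st(): 
    s=telemetry.read_state(); Rm=R.from_quat(s["ee_rot"]); return s,np.array(s["position"]),Rm
def delta(target,p=None,Rm=None):
    s,p0,R0=st(); p=p0 if p is None else p; Rm=Rm or R0
    return Rm.inv().apply(np.array(target)-p)/10
def show():
    s,p,Rm=st(); print("t",round(s["clock"],2),"p",p.round(1),"z",Rm.as_matrix()[:,2].round(3),"yaw_y",np.degrees(np.arctan2(*Rm.as_matrix()[1::-1,1])).round(1),"j",s["joints"].round(2),"F",np.round(s["contact_force"],1),"g",round(s["gripper_width"],1))
T=np.array([492,-113.]); D=np.array([.262,.965])
E
python3 - <<'E'
from h import *
show()
im=eyes.get_image("top"); W=cloud(im)
m=(W[...,2]>300)&(W[...,2]<700)&(W[...,0]<800)&(abs(W[...,1])<250)
mm=m.astype(np.uint8); print(np.sum(m)); v,u=np.where(m); print(u.min(),u.max(),v.min(),v.max())
P=W[m]; print(P.min(0),P.max(0)); lo=P[P[:,2]<345]; print(len(lo),lo.min(0),lo.max(0),cv2.minEnclosingCircle(lo[:,:2].astype(np.float32)))
print(delta([546,90,229]))
E
```

```text
t 1.3 p [182.2 597.8 231.3] z [-0. -0. -1.] yaw_y -106.9 j [ 1.53  0.38  0.01 -0.   -1.19 -0.26] F [-0.5 -0.3  0.2] g 85.3
8834
207 311 0 165
[ 627.79637951 -227.73912463  332.19253837] [799.66769784 -26.78732899 699.70993201]
15 [ 629.34537848 -119.17391551  332.19253837] [653.26913277 -61.92826147 344.40081642] ((641.3072509765625, -90.55108642578125), 31.02189826965332)
[49.60831488 37.97462781  0.23086229]
```

Request:
move_arm:
  deltas: "4.13 3.16 0 0 0 0;4.13 3.16 0 0 0 0;4.13 3.16 0 0 0 0;4.13 3.16 0 0 0 0;4.13 3.16 0 0 0 0;4.13 3.16 0 0 0 0;4.13 3.16 0 0 0 0;4.13 3.16 0 0 0 0;4.13 3.16 0 0 0 0;4.13 3.16 0 0 0 0;4.13 3.16 0 0 0 0;4.13 3.16 0 0 0 0"
  grip: 2

```text
clock: 2.85
position: [546.6, 89.2, 231.6]
ee_rot: [0.989, -0.147, 0.0, -0.0]
contact_force: [0.6, 1.1, 0.8]
gripper_width: 20.1
```

Request:
move_arm:
  deltas: "0 0 0 0 0 0.14;0 0 0 0 0 0.14;0 0 0 0 0 0.14;0 0 0 0 0 0.14;0 0 0 0 0 0.14;0 0 0 0 0 0.14;0 0 0 0 0 0.14;0 0 0 0 0 0.14;0 0 0 0 0 0.14;0 0 0 0 0 0.14;0 0 0 0 0 0.14;0 0 0 0 0 0"

```text
clock: 4.35
position: [545.7, 90.6, 231.4]
ee_rot: [-0.608, 0.794, -0.0, 0.0]
contact_force: [-0.6, 1.3, -0.2]
gripper_width: 20.3
```

```bash
python3 - <<'E'
from h import *
show(); q=T+D*212; print(delta([*q,120]),delta([*q,40]))
E
```

```text
t 4.35 p [545.7  90.6 231.4] z [ 0.  0. -1.] yaw_y 164.9 j [ 0.46  0.26 -0.17  0.   -1.14 -0.72] F [-0.6  1.3 -0.2] g 20.3
[-0.13887641 -0.15288133 11.13753597] [-0.13852841 -0.15212509 19.13753592]
```

Request:
move_arm:
  deltas: "-0.14 -0.15 3 0 0 0;0 0 4 0 0 0;0 0 4 0 0 0;0 0 3 0 0 0;0 0 2 0 0 0;0 0 1.5 0 0 0;0 0 0.8 0 0 0;0 0 0.5 0 0 0;0 0 0 0 0 0"

```text
clock: 5.48
position: [547.7, 91.7, 43.5]
ee_rot: [-0.608, 0.794, -0.0, 0.0]
contact_force: [-0.0, 0.7, -0.3]
gripper_width: 20.1
```

```bash
python3 - <<'E'
from h import *
show()
im=eyes.get_image("top"); print(im["shot"])
c=cv2.resize(im["pixels"][190:290,190:350],None,fx=5,fy=5,interpolation=cv2.INTER_CUBIC); cv2.imwrite("pics/topd.png",c)
im=eyes.get_image("side"); c=cv2.resize(im["pixels"][170:270,240:360],None,fx=6,fy=6,interpolation=cv2.INTER_CUBIC); cv2.imwrite("pics/sided.png",c)
E
```

```text
t 5.47 p [547.7  91.7  43.5] z [ 0.  0. -1.] yaw_y 164.8 j [ 0.46  0.48 -0.39  0.   -0.7  -0.72] F [-0.   0.7 -0.3] g 20.1
4
```

View pics/topd.png

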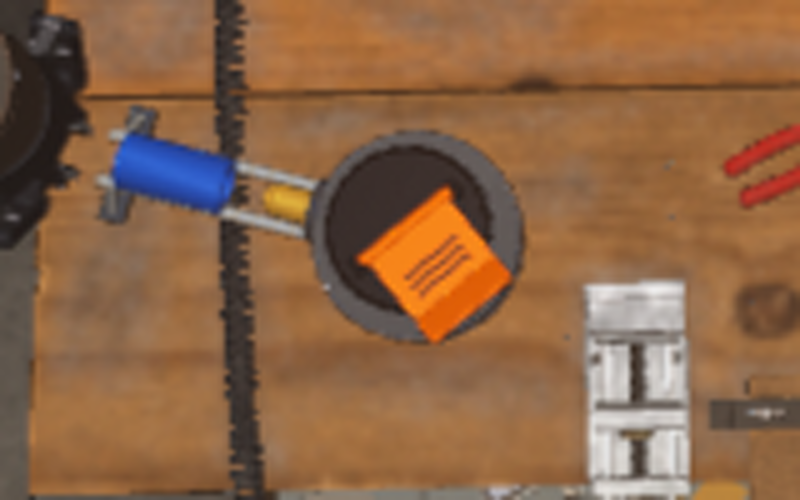

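View pics/sided.png

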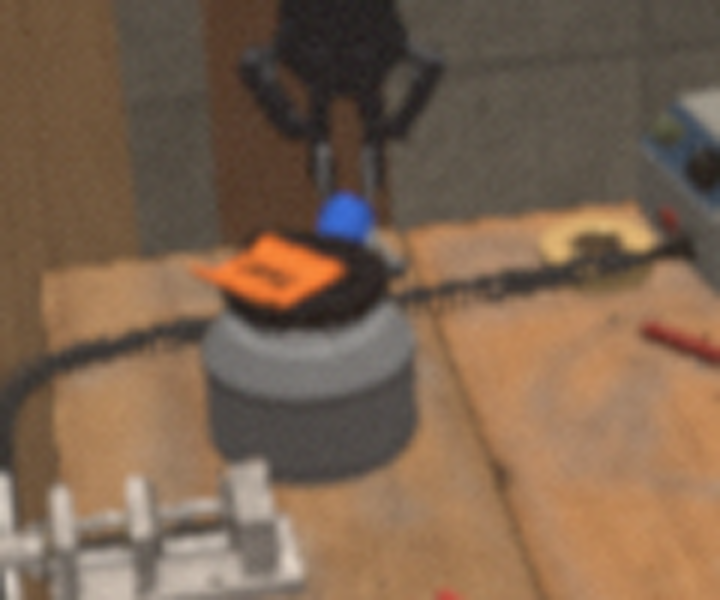

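Request:
move_arm:
  deltas: "0 0 0.3 0 0 0;0 0 0.3 0 0 0;0.6 0 0 0 0 0;0.6 0 0 0 0 0;0.6 0 0 0 0 0;0.6 0 0 0 0 0;0.6 0 0 0 0 0;0.6 0 0 0 0 0;0 0 0 0 0 0"

```text
clock: 6.7
position: [537.9, 56.3, 37.3]
ee_rot: [-0.607, 0.794, -0.0, -0.0]
contact_force: [-0.3, 0.2, 0.1]
gripper_width: 19.9
```

```bash
cat > look.py <<'E'
from h import *
import sys
show(); n=sys.argv[1]
s,p,_=st(); print("along",(p[:2]-T)@D,"lat",(p[:2]-T)@[D[1],-D[0]])
im=eyes.get_image("top"); W=cloud(im)
cv2.imwrite(f"pics/{n}t.png",cv2.resize(im["pixels"][190:290,190:350],None,fx=5,fy=5,interpolation=cv2.INTER_CUBIC))
hsv=cv2.cvtColor(im["pixels"],cv2.COLOR_BGR2HSV).astype(int)
m=(hsv[...,0]>100)&(hsv[...,0]<130)&(hsv[...,1]>120)&(W[...,2]>52)&(W[...,2]<70)&(abs(W[...,0]-520)<40)&(W[...,1]>-80)&(W[...,1]<90)
a=(W[m][:,:2]-T)@D; print("blue ends along",np.percentile(a,[2,98]).round(1), "lat",np.median((W[m][:,:2]-T)@[D[1],-D[0]]).round(1))
im=eyes.get_image("side")
cv2.imwrite(f"pics/{n}s.png",cv2.resize(im["pixels"][170:270,240:360],None,fx=6,fy=6,interpolation=cv2.INTER_CUBIC))
E
python3 look.py p1
```

```text
t 6.7 p [537.9  56.3  37.3] z [-0. -0. -1.] yaw_y 164.8 j [ 0.4   0.47 -0.43  0.   -0.67 -0.67] F [-0.3  0.2  0.1] g 19.9
along 175.40312217644467 lat -0.059950519198691765
blue ends along [101.  162.4] lat 0.3
```

View pics/p1t.png

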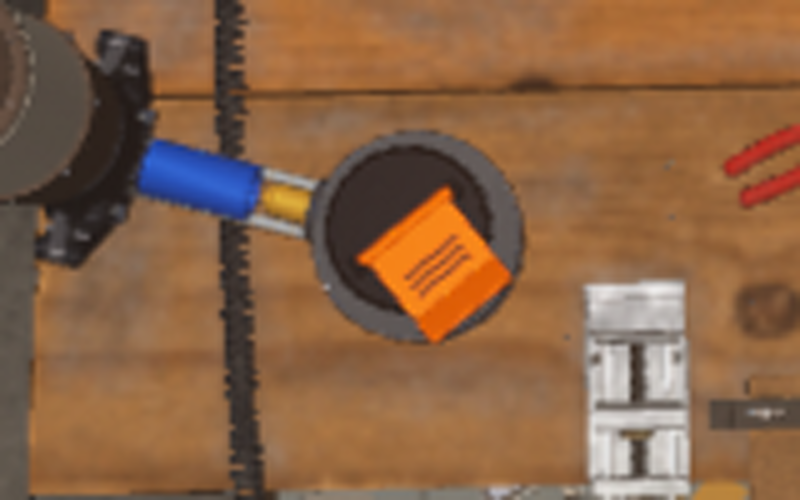

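Request:
move_arm:
  deltas: "0.5 0 0 0 0 0;0.5 0 0 0 0 0;0.5 0 0 0 0 0;0.5 0 0 0 0 0;0.5 0 0 0 0 0;0.4 0 0 0 0 0;0.3 0 0 0 0 0;0 0 0 0 0 0"

```text
clock: 7.8
position: [529.4, 25.6, 37.2]
ee_rot: [-0.607, 0.794, 0.0, -0.0]
contact_force: [-0.5, 0.1, -0.4]
gripper_width: 20.1
```

Request:
move_arm:
  deltas: "0.2 0 0 0 0 0;0.15 0 0 0 0 0;0 0 0 0 0 0"

```text
clock: 8.18
position: [528.7, 22.5, 37.3]
ee_rot: [-0.608, 0.794, 0.0, -0.0]
contact_force: [0.1, -0.4, -0.3]
gripper_width: 19.7
```

```bash
python3 look.py p2
```

```text
t 8.18 p [528.7  22.5  37.3] z [-0. -0. -1.] yaw_y 164.8 j [ 0.35  0.45 -0.46  0.   -0.66 -0.61] F [ 0.1 -0.4 -0.3] g 19.7
along 140.33796743793656 lat -0.11062238234479431
blue ends along [ 67.8 127.2] lat 0.4
```

View pics/p2t.png

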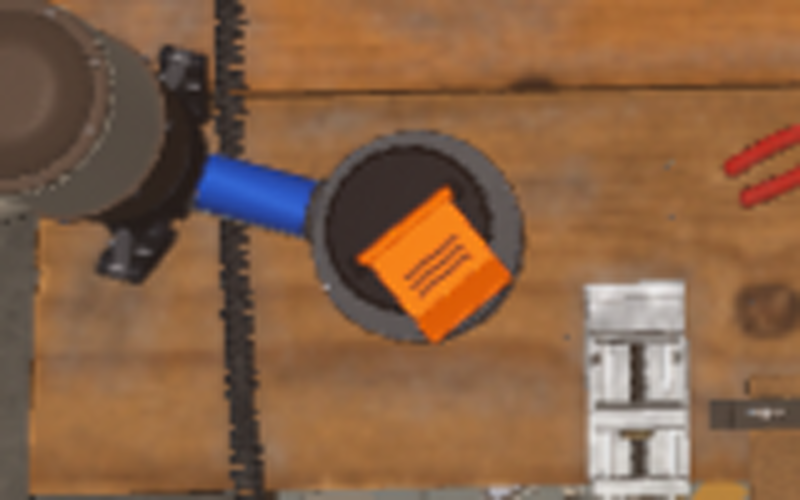

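No stop force yet; press on in small steps.

Request:
move_arm:
  deltas: "0.1 0 0 0 0 0;0.1 0 0 0 0 0;0 0 0 0 0 0"

```text
clock: 8.65
position: [528.6, 21.5, 37.4]
ee_rot: [-0.607, 0.794, 0.0, 0.001]
contact_force: [-0.4, 5.0, -0.8]
gripper_width: 20.0
```

Request:
move_arm:
  deltas: "0.1 0 0 0 0 0;0.1 0 0 0 0 0;0 0 0 0 0 0"

```text
clock: 9.02
position: [528.8, 21.3, 37.5]
ee_rot: [-0.607, 0.794, 0.0, 0.002]
contact_force: [-1.1, 12.5, -1.3]
gripper_width: 19.8
```

Request:
move_arm:
  deltas: "-0.5 0 0 0 0 0;-1 0 0 0 0 0;-1 0 0 0 0 0;0 0 -3 0 0 0;0 0 -5 0 0 0;0 0 -5 0 0 0;0 0 -5 0 0 0;0 0 0 0 0 0"

```text
clock: 10.02
position: [536.8, 43.6, 222.2]
ee_rot: [-0.608, 0.794, -0.002, 0.005]
contact_force: [0.2, 0.0, -0.9]
gripper_width: 19.9
```

```bash
cat >> h.py <<'E'
A=np.radians(219.5); U=np.array([np.cos(A),np.sin(A),0]); H=np.array([-U[1],U[0],0])
def P(rho,s,zrel,zc=108): return np.array([*T,zc])+rho*U+s*H+np.array([0,0,zrel])
E
python3 look.py p3; python3 - <<'E'
from h import *
W=np.load("top0.npy")
for x in range(320,480,20):
    print(x,[int(np.nanmax(np.append(W[(abs(W[...,0]-x)<10)&(abs(W[...,1]-y)<10)][:,2],-99))) for y in range(-320,-100,20)])
print(P(109,12,26),P(60,12,-8))
g=P(109,12,26); g[2]=220; print(delta(g))
E
```

```text
t 10.03 p [536.8  43.6 222.2] z [ 0.01   0.002 -1.   ] yaw_y 164.9 j [ 0.38  0.24 -0.23  0.   -1.09 -0.65] F [ 0.2  0.  -0.9] g 19.9
along 162.9049323977331 lat 2.192821373067875
blue ends along [ 66.5 126.7] lat 0.4
320 [21, 16, 16, 33, 46, 48, 59, -99, -99, -99, -99]
340 [19, 16, 2, 54, 53, 53, 1, 3, 2, 6, 3]
360 [18, 18, 6, 53, 53, 53, 7, 5, 5, 4, 4]
380 [38, 33, 7, 57, 53, 55, 6, 4, 4, 7, 4]
400 [25, 23, 7, 51, 53, 55, 9, 4, 4, 6, 5]
420 [6, 4, 4, 50, 47, 53, 12, 4, 4, 3, 123]
440 [4, 4, 4, 54, 54, 54, 12, 6, 128, 128, 125]
460 [4, 3, 5, 52, 51, 52, 14, 124, 128, 125, 123]
[ 415.52585905 -191.59202101  134.        ] [ 453.33546364 -160.42418822  100.        ]
[25.75293498  5.28642332 -0.27019348]
```

View pics/p3t.png

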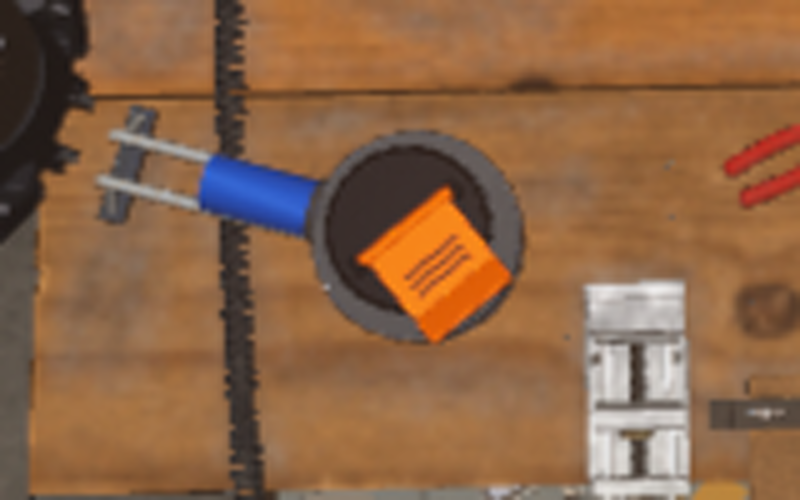

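Request:
move_arm:
  deltas: "2.15 0.44 0 0 0 0;2.15 0.44 0 0 0 0;2.15 0.44 0 0 0 0;2.15 0.44 0 0 0 0;2.15 0.44 0 0 0 0;2.15 0.44 0 0 0 0;2.15 0.44 0 0 0 0;2.15 0.44 0 0 0 0;2.15 0.44 0 0 0 0;2.15 0.44 0 0 0 0;2.15 0.44 0 0 0 0;2.15 0.44 0 0 0 0"
  grip: 0

```text
clock: 11.62
position: [414.8, -193.5, 217.4]
ee_rot: [-0.607, 0.794, -0.0, 0.0]
contact_force: [0.3, 0.5, -0.4]
gripper_width: -0.1
```

Request:
move_arm:
  deltas: "0 0 0 0 0 0.123;0 0 0 0 0 0.123;0 0 0 0 0 0.123;0 0 0 0 0 0.123;0 0 0 0 0 0.123;0 0 0 0 0 0"

```text
clock: 12.38
position: [415.2, -192.8, 217.4]
ee_rot: [-0.339, 0.941, -0.0, 0.0]
contact_force: [0.4, 0.6, -0.0]
gripper_width: -0.3
```

Request:
move_arm:
  deltas: "0 0 0 0 -0.12 0;0 0 0 0 -0.12 0;0 0 0 0 -0.12 0;0 0 0 0 -0.12 0;0 0 0 0 0 0"

```text
clock: 13.0
position: [414.8, -193.9, 217.2]
ee_rot: [-0.328, 0.914, 0.08, 0.224]
contact_force: [-0.4, 1.3, 0.1]
gripper_width: -0.3
```

```bash
python3 look.py p4; python3 - <<'E'
from h import *
s,p,Rm=st(); print(Rm.as_matrix().round(2),H,U)
E
```

```text
t 13.0 p [ 414.8 -193.9  217.2] z [ 0.357  0.293 -0.887] yaw_y 129.4 j [-0.4   0.07 -0.35 -0.51 -0.98 -0.23] F [-0.4  1.3  0.1] g -0.3
along -98.35471567660778 lat -53.337165913516706
blue ends along [ 66.4 126.3] lat -0.2
[[-0.68 -0.64  0.36]
 [-0.57  0.77  0.29]
 [-0.46 -0.   -0.89]] [ 0.63607822 -0.77162458  0.        ] [-0.77162458 -0.63607822  0.        ]
```

Request:
move_arm:
  deltas: "0 0 0 0 -0.12 0;0 0 0 0 -0.12 0;0 0 0 0 -0.12 0;0 0 0 0 -0.12 0;0 0 0 0 0 0"

```text
clock: 13.72
position: [414.9, -192.8, 215.5]
ee_rot: [-0.299, 0.836, 0.158, 0.433]
contact_force: [0.4, 0.0, 0.7]
gripper_width: -0.1
```

```bash
python3 - <<'E'
from h import *
show(); print(delta(P(109,12,26)),delta(P(60,12,-8)))
E
```

```text
t 13.72 p [ 414.9 -192.8  215.5] z [ 0.629  0.522 -0.575] yaw_y 129.5 j [-0.8   0.19 -0.32 -1.05 -1.22  0.39] F [0.4 0.  0.7] g -0.1
[6.59456931 0.02119371 4.7950352 ] [6.55535392e+00 5.90732103e-03 1.07589457e+01]
```

Request:
move_arm:
  deltas: "1.65 0 1.2 0 0 0;1.65 0 1.2 0 0 0;1.65 0 1.2 0 0 0;1.65 0 1.2 0 0 0;0 0 1.5 0 0 0;0 0 1.5 0 0 0;0 0 0 0 0 0"

```text
clock: 14.6
position: [436.5, -174.5, 118.5]
ee_rot: [-0.301, 0.834, 0.157, 0.434]
contact_force: [0.1, 0.3, 0.0]
gripper_width: -0.3
```

```bash
python3 look.py p5;python3 - <<'E'
from h import *
print(delta(P(60,12,-8)))
E
```

```text
t 14.6 p [ 436.5 -174.5  118.5] z [ 0.63   0.524 -0.574] yaw_y 129.7 j [-0.77  0.37 -0.39 -1.16 -1.09  0.63] F [0.1 0.3 0. ] g -0.3
along -73.90680556114978 lat -37.437437115174035
blue ends along [ 66.5 127.3] lat 0.3
[0.23816986 0.06252932 2.95909451]
```

View pics/p5t.png

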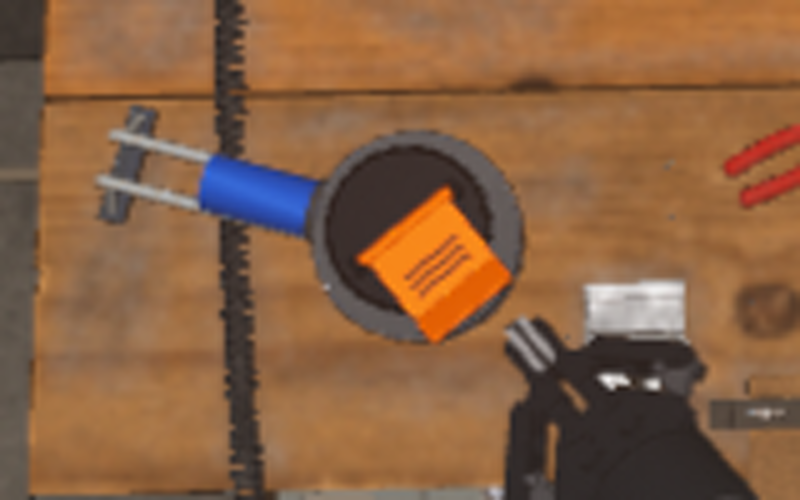

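View pics/p5s.png

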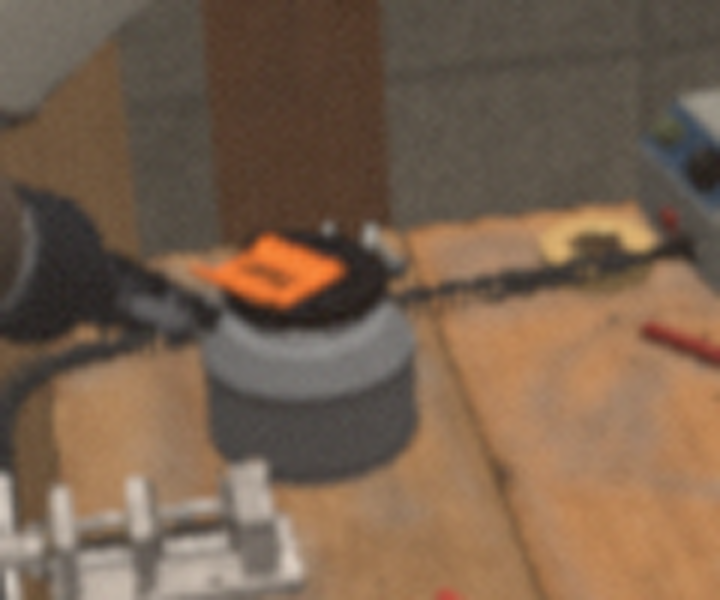

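Request:
move_arm:
  deltas: "0.2 0 1 0 0 0;0 0 1 0 0 0;0 0 1 0 0 0;0 0 0 0 0 0"

```text
clock: 15.2
position: [454.0, -160.2, 99.1]
ee_rot: [-0.3, 0.835, 0.157, 0.434]
contact_force: [0.3, 0.1, -0.3]
gripper_width: 0.1
```

```bash
python3 look.py p6
```

```text
t 15.2 p [ 454.  -160.2   99.1] z [ 0.63   0.523 -0.574] yaw_y 129.6 j [-0.73  0.41 -0.4  -1.21 -1.05  0.66] F [ 0.3  0.1 -0.3] g 0.1
along -55.515966512582146 lat -24.307494161418216
blue ends along [ 66.7 126.9] lat -0.2
```

View pics/p6t.png

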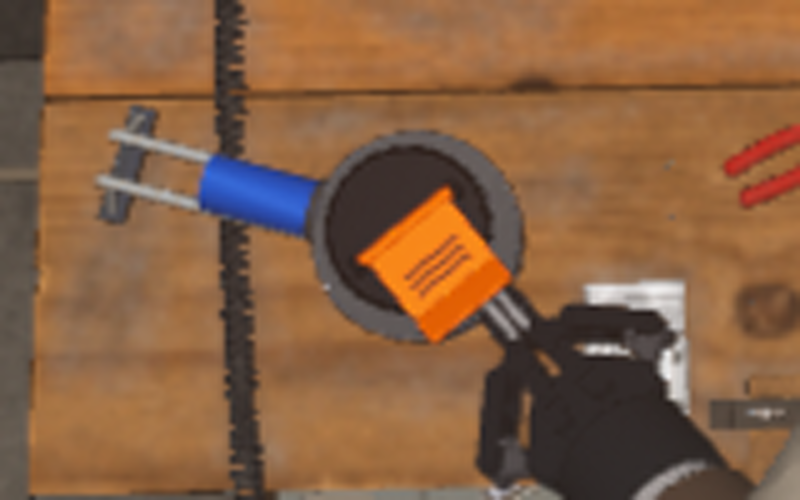

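View pics/p6s.png

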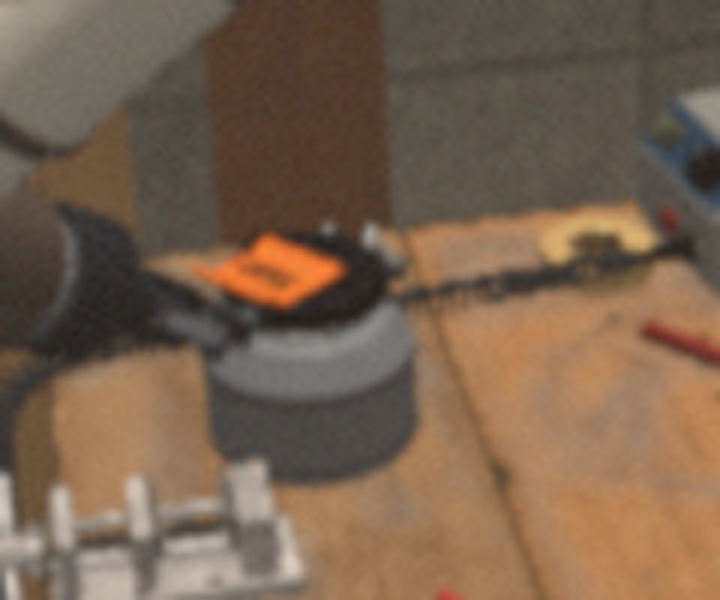

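Request:
move_arm:
  deltas: "-0.27 0 -0.26 0 0.06 0;-0.27 0 -0.26 0 0.06 0;-0.27 0 -0.26 0 0.06 0;-0.27 0 -0.26 0 0.06 0;-0.27 0 -0.26 0 0.06 0;-0.27 0 -0.26 0 0.06 0;0 0 0 0 0 0"

```text
clock: 16.18
position: [454.2, -160.3, 123.0]
ee_rot: [-0.325, 0.898, 0.1, 0.279]
contact_force: [0.1, -0.3, -0.2]
gripper_width: 0.0
```

```bash
cat >> look.py <<'E'
q=p-np.array([*T,112.5]); print("hinge frame rho",q@U,"s",q@H,"z",q[2])
E
python3 look.py p7
```

```text
t 16.18 p [ 454.2 -160.3  123. ] z [ 0.436  0.36  -0.825] yaw_y 129.7 j [-0.42  0.24 -0.4  -0.78 -0.8   0.06] F [ 0.1 -0.3 -0.2] g 0.0
along -55.53505208243985 lat -24.10733016606017
blue ends along [ 67.  126.7] lat 0.4
hinge frame rho 59.256515396877596 s 12.427830802974135 z 10.453461581269053
```

View pics/p7s.png

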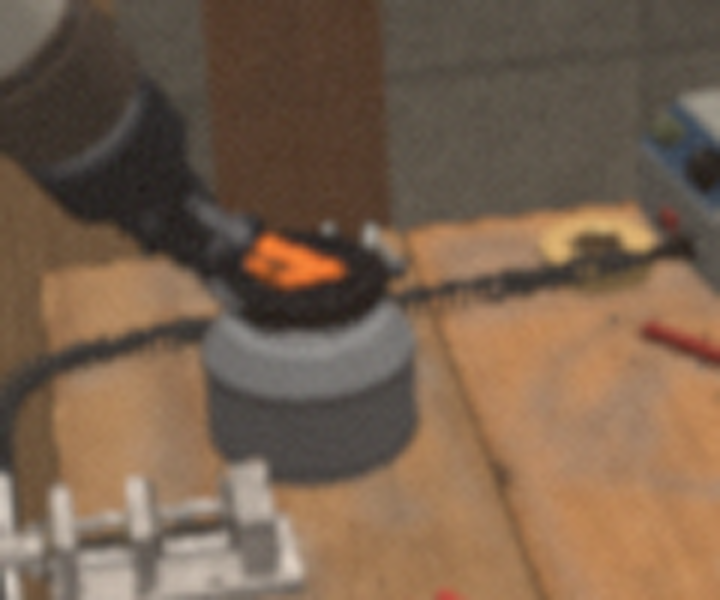

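View pics/p7t.png

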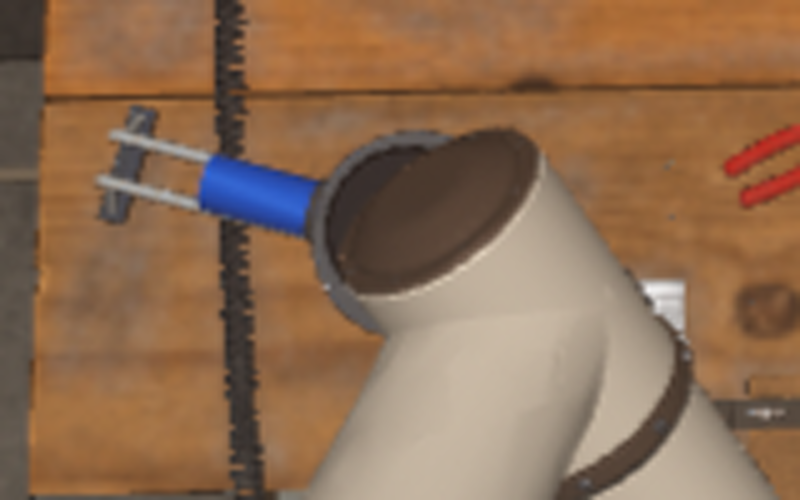

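```bash
cat > tab.py <<'E'
from h import *
show()
for n in("side","top"):
    im=eyes.get_image(n); W=cloud(im); hsv=cv2.cvtColor(im["pixels"],cv2.COLOR_BGR2HSV).astype(int)
    m=(hsv[...,0]>=2)&(hsv[...,0]<17)&(hsv[...,1]>170)&(hsv[...,2]>110)&(W[...,2]>105)&(np.hypot(W[...,0]-T[0],W[...,1]-T[1])<75)
    Q=W[m]-np.array([*T,112.5]); 
    if len(Q)<10: print(n,len(Q)); continue
    r,s,z=Q@U,Q@H,Q[:,2]
    print(n,len(Q),"rho",np.percentile(r,[2,50,98]).round(1),"s",np.percentile(s,[2,98]).round(1),"z",np.percentile(z,[2,50,98]).round(1))
    c=Q-np.median(Q,0); k=np.linalg.norm(c,axis=1)<35; nn=np.linalg.svd(c[k]-c[k].mean(0))[2][2]; nn*=np.sign(nn[2])
    print("  normal (rho,s,z)",(nn@U).round(2),(nn@H).round(2),nn[2].round(2),"xy ang", np.degrees(np.arctan2(nn[1],nn[0])).round(1))
E
python3 tab.py
```

```text
t 16.27 p [ 453.6 -160.5  122. ] z [ 0.436  0.361 -0.825] yaw_y 129.6 j [-0.42  0.24 -0.4  -0.78 -0.8   0.06] F [ 0.2  0.6 -0.7] g 0.0
side 89 rho [-19.9  12.   54.9] s [-29.8  31.3] z [-6.6  4.9 26.6]
  normal (rho,s,z) -0.29 0.04 0.95 xy ang 31.3
top 0
```

Request:
move_arm:
  deltas: "-0.27 0 -0.26 0 0.06 0;-0.27 0 -0.26 0 0.06 0;-0.27 0 -0.26 0 0.06 0;-0.27 0 -0.26 0 0.06 0;-0.27 0 -0.26 0 0.06 0;-0.27 0 -0.26 0 0.06 0;-0.27 0 -0.26 0 0.06 0;-0.27 0 -0.26 0 0.06 0;-0.27 0 -0.26 0 0.06 0;-0.27 0 -0.26 0 0.06 0;0 0 0 0 0 0"

```text
clock: 17.75
position: [466.7, -150.1, 154.2]
ee_rot: [-0.339, 0.941, 0.001, -0.001]
contact_force: [-0.6, 0.1, 1.0]
gripper_width: 0.2
```

```bash
python3 look.py p8;python3 tab.py
```

```text
t 17.75 p [ 466.7 -150.1  154.2] z [-0.001  0.001 -1.   ] yaw_y 129.6 j [ 0.02  0.23 -0.43 -0.   -0.91 -0.9 ] F [-0.6  0.1  1. ] g 0.2
along -42.48876990959523 lat -14.730059390094537
t 17.8 p [ 466.4 -150.2  154.1] z [-0.001  0.001 -1.   ] yaw_y 129.5 j [ 0.02  0.23 -0.43 -0.   -0.91 -0.9 ] F [-0.4  0.3  0. ] g 0.2
side 51 rho [-19.7  23.2  34.6] s [-18.2  33.9] z [-5.6 22.8 51.3]
  normal (rho,s,z) -0.84 -0.1 0.53 xy ang 46.1
top 0Traceback (most recent call last):
  File "look.py", line 9, in <module>
    a=(W[m][:,:2]-T)@D; print("blue ends along",np.percentile(a,[2,98]).round(1), "lat",np.median((W[m][:,:2]-T)@[D[1],-D[0]]).round(1))
                                                ~~~~~~~~~~~~~^^^^^^^^^^
    return _quantile_unchecked(
        a, q, axis, out, overwrite_input, method, keepdims, weights)
    return _ureduce(a,
                    func=_quantile_ureduce_func,
    ...<5 lines>...
                    overwrite_input=overwrite_input,
                    method=method)
    r = func(a, **kwargs)
    result = _quantile(arr,
                       quantiles=q,
    ...<2 lines>...
                       out=out,
                       weights=wgt)
    slices_having_nans = np.isnan(arr[-1, ...])
                                  ~~~^^^^^^^^^
IndexError: index -1 is out of bounds for axis 0 with size 0
```

Request:
move_arm:
  deltas: "0.1 0 0.8 0 0 0;0 0 0.8 0 0 0;0 0 0.8 0 0 0;-0.4 -0.1 0 0 0 0;-0.4 -0.1 0 0 0 0;-0.4 -0.1 0 0 0 0;-0.4 -0.1 0 0 0 0;-0.4 -0.1 0 0 0 0;-0.4 -0.1 0 0 0 0;-0.3 0 0 0 0 0;0 0 0 0 0 0"

```text
clock: 19.27
position: [491.2, -138.0, 130.9]
ee_rot: [-0.339, 0.941, -0.0, 0.0]
contact_force: [0.2, 0.1, -1.3]
gripper_width: 0.3
```

```bash
sed -i 's/^a=(W/if m.any(): a=(W/' look.py; python3 look.py p9;python3 tab.py
```

```text
t 19.27 p [ 491.2 -138.   130.9] z [ 0.001  0.    -1.   ] yaw_y 129.6 j [ 0.04  0.29 -0.41 -0.   -0.87 -0.92] F [ 0.2  0.1 -1.3] g 0.3
along -24.295875096654527 lat 5.732983873316945
hinge frame rho 16.513673408285616 s 18.722630306265142 z 18.387167465107098
t 19.38 p [ 490.9 -138.   130.9] z [ 0.001  0.    -1.   ] yaw_y 129.6 j [ 0.04  0.29 -0.41 -0.   -0.87 -0.92] F [ 0.  -0.8  0.4] g -0.2
side 37 rho [-1.6  3.4 24.8] s [-26.2  32.4] z [ 0.  10.  61.2]
  normal (rho,s,z) -1.0 0.0 0.06 xy ang 39.3
top 0
```

View pics/p9s.png

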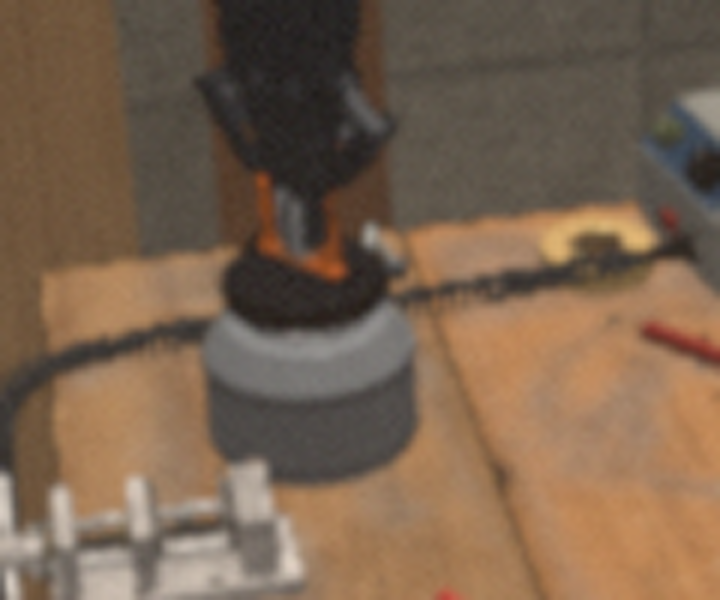

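View pics/p9t.png

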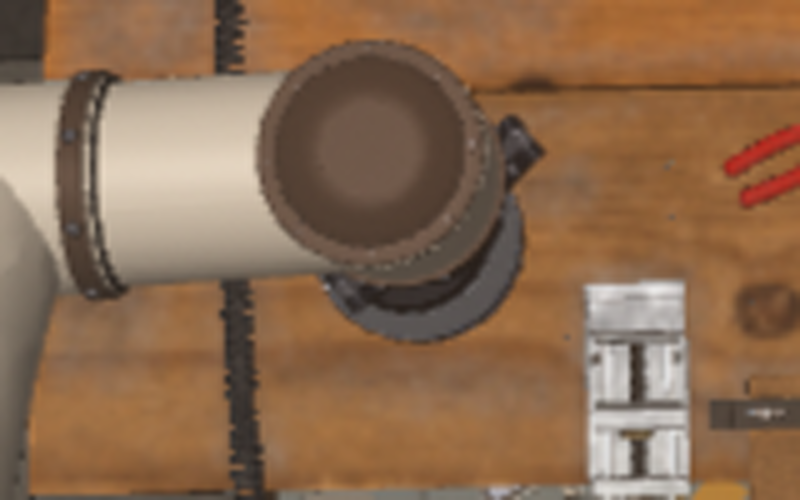

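Request:
move_arm:
  deltas: "-0.2 0 0 0 0 0;-0.2 0 0 0 0 0;-0.23 -0.14 -0.02 0 0 -0.12;-0.23 -0.14 -0.02 0 0 -0.12;-0.23 -0.14 -0.02 0 0 -0.12;-0.23 -0.14 -0.02 0 0 -0.12;0 0 0 0 0 0"

```text
clock: 20.35
position: [503.5, -133.1, 131.7]
ee_rot: [-0.552, 0.834, -0.0, -0.001]
contact_force: [-1.4, -4.8, 0.4]
gripper_width: 0.1
```

```bash
python3 look.py p10;python3 tab.py
```

```text
t 20.35 p [ 503.5 -133.1  131.7] z [-0.001 -0.001 -1.   ] yaw_y 157.1 j [ 0.05  0.31 -0.39  0.   -0.88 -0.46] F [-1.4 -4.8  0.4] g 0.1
along -16.368706771182882 lat 16.374776715129943
hinge frame rho 3.893014146681932 s 22.82504214184943 z 19.236267854971288
t 20.45 p [ 503.6 -132.8  131.8] z [-0.    -0.001 -1.   ] yaw_y 157.0 j [ 0.05  0.31 -0.39  0.   -0.88 -0.46] F [-1.5 -4.4  0.5] g 0.3
side 123 rho [-11.2   3.   23.9] s [-24.9  26.7] z [ 0.2 15.3 64.2]
  normal (rho,s,z) 0.96 0.25 0.08 xy ang -126.0
top 2
```

View pics/p10s.png

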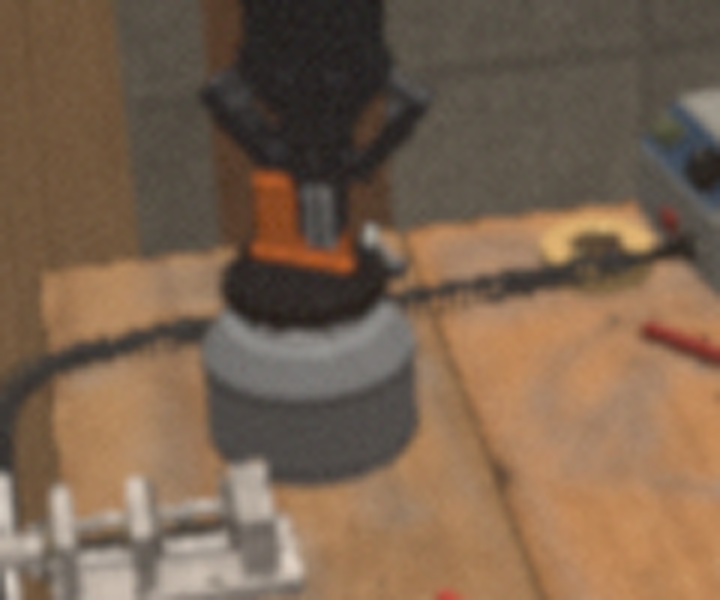

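Request:
move_arm:
  deltas: "-0.23 -0.14 -0.02 0 0 -0.12;-0.23 -0.14 -0.02 0 0 -0.12;-0.23 -0.14 -0.02 0 0 -0.12;-0.23 -0.14 -0.02 0 0 -0.12;-0.23 -0.14 -0.02 0 0 -0.12;-0.23 -0.14 -0.02 0 0 -0.12;0 0 0 0 0 0"

```text
clock: 21.42
position: [514.3, -119.6, 133.3]
ee_rot: [0.81, -0.586, 0.001, -0.0]
contact_force: [0.1, -4.4, 1.2]
gripper_width: 0.1
```

```bash
cat >> look.py <<'E'
s_,p,Rm=st(); M=Rm.as_matrix(); q=p-np.array([*T,112.5]); print("tool frame: rho",q@M[:,0],"s",-q@M[:,1], "turn", np.degrees(np.arctan2(M[1,0],M[0,0]))%360-219.5)
E
python3 look.py p11;python3 tab.py
```

```text
t 21.43 p [ 514.3 -119.6  133.3] z [ 0.002 -0.    -1.   ] yaw_y -161.7 j [ 0.08  0.32 -0.37  0.   -0.88  0.24] F [ 0.1 -4.4  1.2] g 0.1
along -0.5022752479120052 lat 23.204593359823335
blue ends along [65.7 82.9] lat -11.9
hinge frame rho -13.003304432836863 s 19.227326566740903 z 20.769616894673703
tool frame: rho 13.223452701447124 s 19.06908598891237 turn 68.74525712873026
t 21.52 p [ 514.2 -119.6  133.3] z [ 0.002 -0.    -1.   ] yaw_y -161.8 j [ 0.08  0.32 -0.37  0.   -0.88  0.24] F [ 1.2 -3.9  0.8] g -0.3
side 216 rho [-21.5   8.   25. ] s [-19.5  17.9] z [ 1.4 28.1 68.8]
  normal (rho,s,z) 0.49 0.86 0.18 xy ang -80.1
top 58 rho [-9.5  9.8 20.6] s [-28.6  -9.6] z [-2.2 56.3 63.9]
  normal (rho,s,z) 0.38 0.63 0.68 xy ang -81.7
```

View pics/p11s.png

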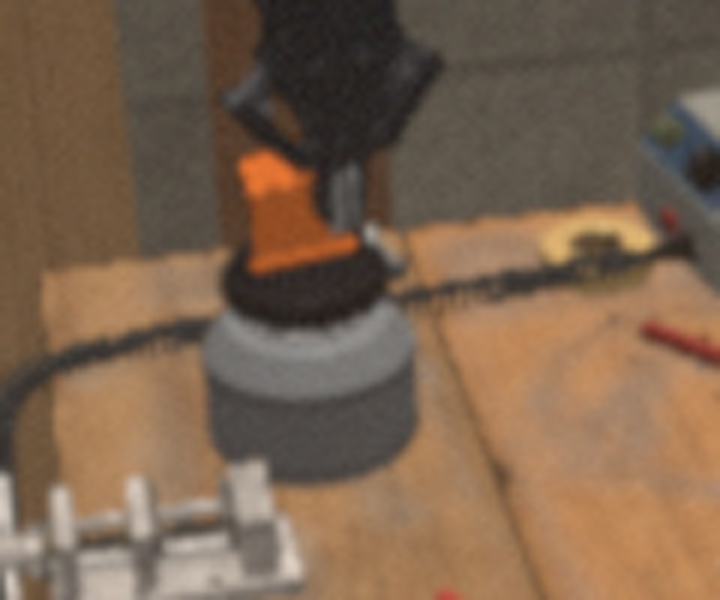

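Request:
move_arm:
  deltas: "-0.23 -0.13 -0.02 0 0 -0.12;-0.23 -0.13 -0.02 0 0 -0.12;-0.23 -0.13 -0.02 0 0 -0.12;-0.23 -0.13 -0.02 0 0 -0.12;-0.23 -0.13 -0.02 0 0 -0.12;-0.23 -0.13 -0.02 0 0 -0.12;-0.23 -0.13 -0.02 0 0 -0.12;0 0 0 0 0 0"

```text
clock: 22.62
position: [512.1, -101.5, 134.9]
ee_rot: [0.979, -0.204, 0.002, -0.001]
contact_force: [3.7, -3.0, 1.3]
gripper_width: -0.4
```

```bash
python3 look.py p12;python3 tab.py
```

```text
t 22.62 p [ 512.1 -101.5  134.9] z [ 0.004  0.    -1.   ] yaw_y -113.6 j [ 0.12  0.3  -0.38  0.   -0.88  1.04] F [ 3.7 -3.   1.3] g -0.4
along 16.3435150796382 lat 16.359097491149708
hinge frame rho -22.79397533791239 s 3.903242633820976 z 22.429819574115868
tool frame: rho 13.766353333902215 s 18.498863328811087 turn 116.87007799170306
t 22.73 p [ 511.9 -101.6  134.9] z [ 0.004  0.    -1.   ] yaw_y -113.6 j [ 0.12  0.3  -0.38  0.   -0.88  1.04] F [ 3.4 -1.6  2.5] g 0.3
side 144 rho [-24.    9.1  29.1] s [-12.2  12.7] z [ 2.8 39.8 70. ]
  normal (rho,s,z) -0.37 0.91 0.21 xy ang -28.2
top 91 rho [ 1.9 15.1 28.3] s [-16.4  10.4] z [ 5.6 58.  87.7]
  normal (rho,s,z) -0.36 0.78 0.52 xy ang -25.9
```

View pics/p12s.png

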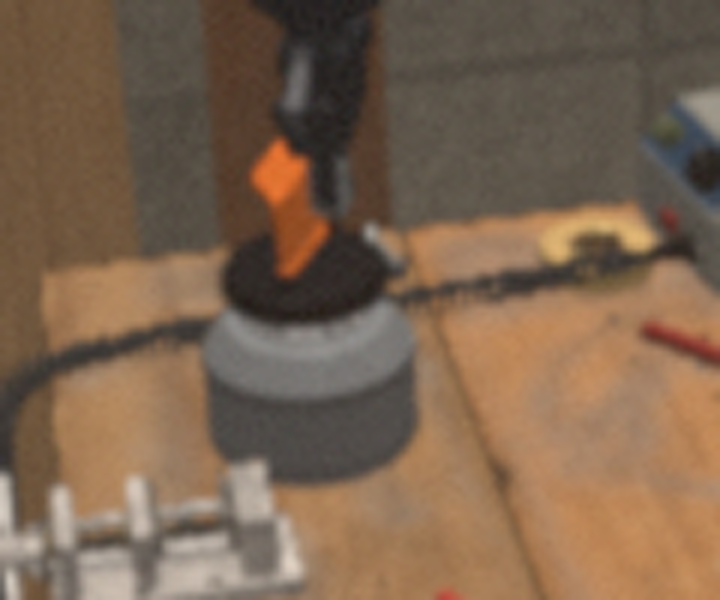

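Request:
move_arm:
  deltas: "-0.12 -0.07 -0.01 0 0 -0.06;-0.12 -0.07 -0.01 0 0 -0.06;-0.12 -0.07 -0.01 0 0 -0.06;0 0 0 0 0 0"

```text
clock: 23.32
position: [509.1, -98.3, 135.3]
ee_rot: [0.993, -0.116, 0.002, -0.0]
contact_force: [4.9, -0.7, 2.6]
gripper_width: 0.0
```

Request:
move_arm:
  deltas: "-0.12 -0.07 -0.01 0 0 -0.06;-0.12 -0.07 -0.01 0 0 -0.06;-0.12 -0.07 -0.01 0 0 -0.06;0 0 0 0 0 0"

```text
clock: 23.82
position: [506.1, -95.6, 135.6]
ee_rot: [1.0, -0.026, 0.002, -0.0]
contact_force: [5.6, 0.2, 2.9]
gripper_width: -0.0
```

```bash
python3 look.py p13;python3 tab.py
```

```text
t 23.82 p [506.1 -95.6 135.6] z [ 0.004  0.    -1.   ] yaw_y -93.0 j [ 0.13  0.29 -0.4  -0.   -0.88  1.39] F [5.6 0.2 2.9] g -0.0
along 20.481688837451923 lat 9.040719809692765
hinge frame rho -21.940767405015077 s -4.461231699049226 z 23.11129589346902
tool frame: rho 13.291489747180648 s 18.12594371769241 turn 137.5240693156711
t 23.93 p [506.1 -95.6 135.6] z [ 0.004  0.    -1.   ] yaw_y -93.0 j [ 0.13  0.29 -0.4   0.   -0.88  1.39] F [ 5.3 -1.7  3.2] g 0.4
side 67 rho [-17.1  12.3  27.5] s [-23.6  21.4] z [ 0.6 51.1 64.1]
  normal (rho,s,z) -0.62 0.7 0.36 xy ang -9.1
top 91 rho [ 0.1 15.1 27.8] s [-15.5  19. ] z [  8.2  59.  155.8]
  normal (rho,s,z) -0.56 0.57 0.6 xy ang -6.4
```

Still turning (tab ≈ 133°, force ~5 N). Continue.

Request:
move_arm:
  deltas: "-0.12 -0.07 -0.01 0 0 -0.06;-0.12 -0.07 -0.01 0 0 -0.06;-0.12 -0.07 -0.01 0 0 -0.06;0 0 0 0 0 0"

```text
clock: 24.52
position: [505.7, -93.5, 136.1]
ee_rot: [0.998, 0.064, 0.006, 0.0]
contact_force: [13.1, -2.6, -3.4]
gripper_width: 0.2
```

Request:
move_arm:
  deltas: "-0.12 -0.07 -0.01 0 0 -0.06;-0.12 -0.07 -0.01 0 0 -0.06;0 0 0 0 0 0"

```text
clock: 24.9
position: [505.3, -92.2, 136.5]
ee_rot: [0.992, 0.124, 0.008, 0.001]
contact_force: [16.6, -3.5, -7.2]
gripper_width: 0.4
```

```bash
python3 look.py p14;python3 tab.py
```

```text
t 24.9 p [505.3 -92.2 136.5] z [ 0.016  0.001 -1.   ] yaw_y -75.7 j [ 0.14  0.28 -0.41  0.   -0.86  1.68] F [16.6 -3.5 -7.2] g 0.4
along 23.530980569470763 lat 7.43109455648315
hinge frame rho -23.498828575654994 s -7.537443100100746 z 24.00012952669806
tool frame: rho 18.46578374322054 s 16.75380457161194 turn -205.2279538715769
t 25.0 p [505.4 -92.2 136.5] z [ 0.016  0.001 -1.   ] yaw_y -75.7 j [ 0.14  0.28 -0.41  0.   -0.86  1.68] F [16.1 -3.  -6.9] g -0.2
side 69 rho [-23.7  10.7  27.7] s [-23.9  21.4] z [-0.5 51.2 64.3]
  normal (rho,s,z) -0.63 0.69 0.37 xy ang -8.2
top 93 rho [-1.  14.9 27.3] s [-14.7  19. ] z [  7.4  57.9 157.9]
  normal (rho,s,z) -0.59 0.57 0.58 xy ang -4.5
```

View pics/p14s.png

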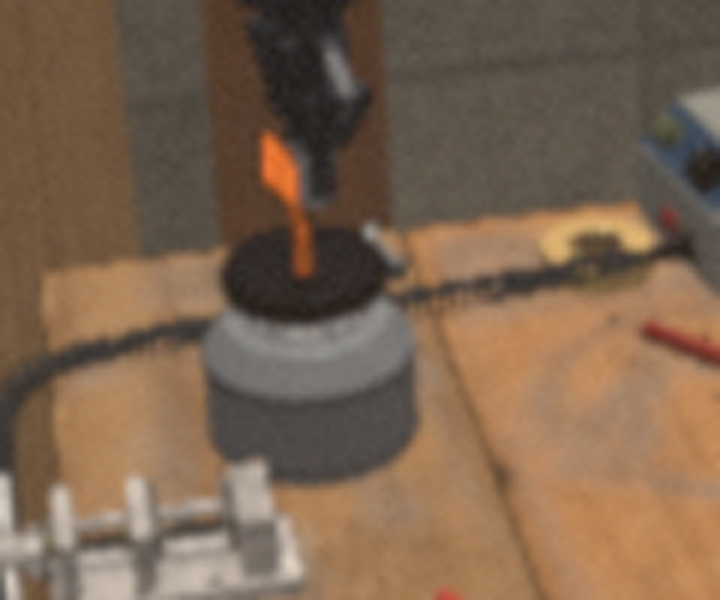

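View pics/p14t.png

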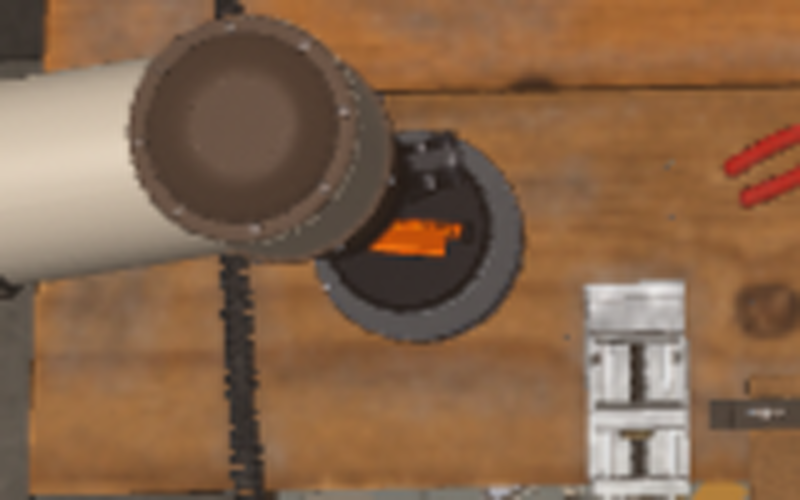

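Request:
move_arm:
  deltas: "0.3 0 0 0 0 0;0.4 0 0 0 0 0;0.8 0 0 0 0 0;0.8 0 0 0 0 0;0 0 -1.5 0 0 0;0 0 -3 0 0 0;0 0 -3 0 0 0;0 0 -3 0 0 0;0 0 0 0 0 0"

```text
clock: 26.22
position: [521.5, -87.2, 243.9]
ee_rot: [0.992, 0.124, 0.003, 0.0]
contact_force: [-0.0, -0.6, -0.7]
gripper_width: 0.0
```

```bash
python3 look.py p15; python3 - <<'E'
from h import *
s,p,_=st(); print(delta(p+[-40,200,0]))
E
```

```text
t 26.23 p [521.5 -87.2 243.9] z [ 0.006  0.    -1.   ] yaw_y -75.7 j [ 0.14  0.21 -0.21  0.   -1.15  1.68] F [-0.  -0.6 -0.7] g 0.0
along 32.65649190500648 lat 21.68589354381142
blue ends along [ 66.5 125.8] lat -7.9
hinge frame rho -39.18590673892157 s -1.1791915285253902 z 131.3813217524311
tool frame: rho 33.42725434436472 s 18.358840283916276 turn -205.24339796316013
[ 1.04848930e+00 -2.03691045e+01  1.59227724e-02]
```

View pics/p15s.png

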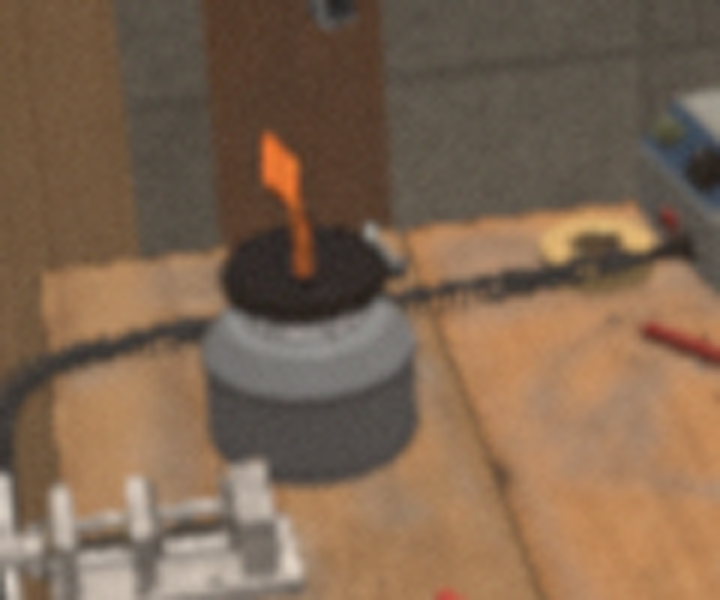

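Tab stands and the tool is clear; move aside for a full view.

Request:
move_arm:
  deltas: "0.1 -2.5 0 0 0 0;0.1 -2.5 0 0 0 0;0.1 -2.5 0 0 0 0;0.1 -2.5 0 0 0 0;0.1 -2.5 0 0 0 0;0.1 -2.5 0 0 0 0;0.1 -2.5 0 0 0 0;0.1 -2.5 0 0 0 0;0 0 0 0 0 0"

```text
clock: 27.45
position: [478.0, 109.3, 239.4]
ee_rot: [0.992, 0.125, -0.001, 0.0]
contact_force: [-0.5, 0.4, 0.6]
gripper_width: -0.0
```

```bash
python3 look.py p16; python3 tab.py
```

```text
t 27.45 p [478.  109.3 239.4] z [-0.003 -0.001 -1.   ] yaw_y -75.6 j [ 0.56  0.15 -0.3  -0.   -1.13  1.27] F [-0.5  0.4  0.6] g -0.0
along 210.81925141287215 lat -71.69494921609378
blue ends along [ 66.4 126.8] lat -0.3
hinge frame rho -130.60445102839736 s -180.37155085223415 z 126.86705393185889
tool frame: rho 41.27897923919488 s 217.62713447406 turn -205.20149210417654
t 27.55 p [478.5 108.2 239.7] z [-0.002 -0.001 -1.   ] yaw_y -75.7 j [ 0.55  0.15 -0.3  -0.   -1.13  1.27] F [-0.6  0.8 -0. ] g 0.0
side 66 rho [-22.6  12.5  25.8] s [-21.2  21.4] z [-0.2 50.8 66.1]
  normal (rho,s,z) -0.61 0.71 0.36 xy ang -9.5
top 155 rho [-22.5   5.8  26.1] s [-30.1  17.4] z [ 5.3 58.2 67.2]
  normal (rho,s,z) -0.57 0.57 0.6 xy ang -5.5
```

View pics/p16t.png

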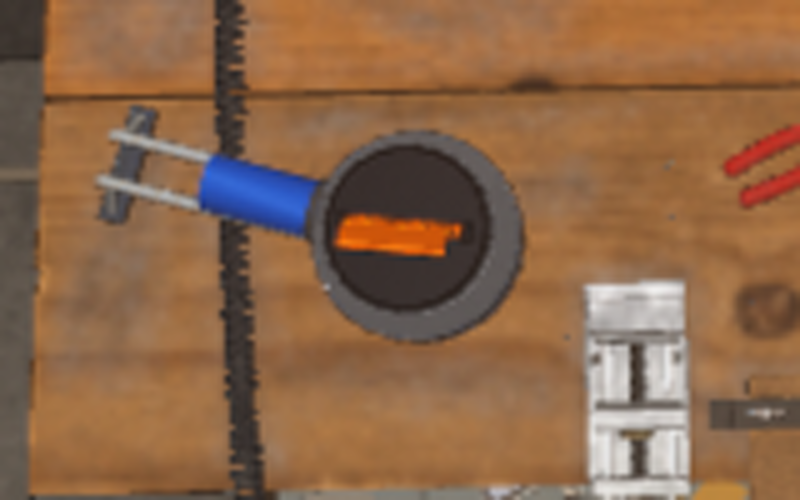

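```bash
python3 -c "
from bench import arm; print(arm.job_done())"
```

```text
the job is handed in; nothing more can be done
None
```

I did all three steps in the order asked and handed the job in at about 27.6 s, with the arm clear of everything. The hand-in gave no verdict.

- **Spout:** I pushed it along the cradle until it stopped, at about 12.5 N. In the last picture the spout spans about 66 to 127 mm from the tank's axis. The fully home span is 64 to 128 mm, and my image measurement trims the ends by about 2 mm.
- **Tab:** I lifted it from under the thumb lip to upright, and it still stands after release. The side and top pictures both show it up, with its top about 66 mm above where the hinge started.
- **Cap:** I pushed on the tab's former underside, turning the cap anticlockwise by about 133° (2.3 rad). It then stopped moving while the push rose from about 5 N to 16 N, so I take that as the end stop. That implies it started near 0.28 rad, which is within the range given.
- **Tools and other things:** I never went near them, and the last top view, which covers the tank area only, shows nothing there out of place. I did not re-measure the tape roll, pliers, hammer or tin at the end.
- **Disagreement:** While the tab stood up, the side and top cameras differed by about 2 to 4° on which way it faced. I could not read its exact standing angle because the bent lip upsets the plane fit.

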